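Hold the belt tensioner of a potter's wheel at its stop

ROBOT

A 6-joint arm with a two-finger parallel gripper is mounted at the origin on the work surface. World frame = base frame: x ahead of the robot, y to its left, z up, the work surface at z = 0. Lengths are in m, angles in degrees, forces in N, time in s.
With the tool pointing down it reaches from about 0.425 to 0.95 m from the base axis. Payload 3.5 kg.
Tool frame: the origin (TCP) lies on the centre line of the jaws, within the pads' length; the fingertips stand 19 mm ahead of it and the grasp point (between the pads) is the TCP; z points along the fingers, y is the line along which they close (so a half turn about z gives the same grasp; the last joint's range is limited). The gripper opens to 85 mm and grips with 20 to 120 N. Pads are 22 mm wide; open, the fingers measure 114 mm over their backs; the gripper's body (76 mm by 85 mm) begins 54 mm behind the grasp point. The pads swing forward as they close: fully open they stand 13 mm farther back than shut.
Start: joints at [55.348, 16.404, 90.338, -0, 73.258, -8.594], TCP at [0.296, 0.606, 0.25] pointing down, gripper open.
Joint ranges: [-158.93, 158.93], [-51.34, 127.21], [12.03, 142.37], [-87.48, 267.48], [13.55, 161.25], [-162.69, 162.69]. Speed limits (degrees/s): [159.86, 159.86, 180, 180, 180, 180].

INTERFACE

Orientations are given as a 3x3 rotation matrix whose columns are the frame's x, y, z axes.
In Python, from cell import ctrl, snapshot gives the robot as it stands.
- The arm moves only by the shell command python3 -m jog 'ROWS' [OPENING] [FORCE]. ROWS is JSON, a list of rows, each an object with "translation": the shift along the tool's x, y, z in mm, a list of three; "roll": the turn about the tool's z in degrees. A call has exactly 10 rows; each row shifts and turns the commanded pose from where the row before left it, along the tool's axes as they then stand; what a row does not reach is not made up. A row lasts 1/10 s, in which the tool goes at most 50 mm and 8.59 degrees, less where a joint would pass 70% of its speed; a pose out of reach is approached as far as the arm can. A call is refused whole if a number of a shift passes 50 or a number of a turn 8.59, either way. A call with a gripper value outside its range is refused whole. OPENING is the finger opening in mm, from 0 to 85.4, set as the call begins (- or left out, the last holds). The fingers move at their own pace and stop on an object; FORCE is the grip in N (left out, the last holds). Time passes only in rows, so rows that do not move let the fingers close, or fill a call up. It gives the time, the measured TCP pose, the force, the opening and the grip force at its end, in the units of the state.
- ctrl.get_state(): the state, without advancing time (a new reading comes with each control period).
- snapshot(name): name is "side" or "top"; returns a dict with "img" (400x640x3 uint8, red, green, blue), "z_map" (400x640 float32, m along the optical axis (not along the pixel's ray), 0 where there is no reading), "mtx" (3x3 intrinsics, pixels), "R" (3x3) and "t" (3): a world point X has camera coordinates R X + t. Camera axes: x right, y down, z forward; pixel columns grow to the right and rows downward; lengths in m; the calibration is good to about 2 mm. A picture is of the moment at which its call begins.
- ctrl.hand_in(): hands the job in; it is judged then, once.
The state is a dict: "time": time; "joint_positions": joint angles; "dq": joint speeds; "tau": joint torques, N m; "tcp_pos": TCP position; "eef_rot": TCP orientation; "contact_force": force on the tool from outside, world axes, zero at the start; "torque": the same for the moment, N m; "finger_gap": opening from 0.0 (shut) to 1.0 (fully open); "finger_force": force on a finger pad.
Only numpy, scipy, OpenCV 4.12 (cv2) and the standard library are available. Lean on these libraries where they do the work, as an engineer would, in place of code of your own. Each camera call takes 0.05 s, during which the arm holds its last target. There are 200 camera calls.

TASK

I am about to fit a new drive belt to this table-top potter's wheel and need both hands for it: first pull the top drawer of the small cabinet right out to the end of its slide, so that I can get at the belt carton in it. Then take the upright black handle of the wheel's belt tensioner, swing it against the spring until the arm is wound right up to its stop, and keep holding it there by the handle, with your fingers off the idler pulley where the belt has to go. Finish while still holding it at the stop, with the drawer left open and none of the other things on the bench, the wheel or the cabinet shifted.

Things in the scene. Friction and masses are not known exactly. Their poses are not given: they have to be found in the camera images.
- wheel_unit: table-top potter's wheel, head and belt off, fixed to the bench: grey steel deck 320 mm deep (x) by 360 mm wide (y), its top 103 mm above the bench, on legs. Origin on the bench plane; deck centre at x = -110 mm, front edge (robot side) at x = -270 mm; y to the left. Motor pulley at (-80, 118) mm: 41 mm across, top at height 153 mm.
- wheel_pulley: large aluminium driven pulley on the deck, 150 mm across, 122 to 142 mm above the bench, with an upright shaft 20 mm across to height 184 mm. Origin on its axis, on the bench plane, at (-80, -82) mm in the wheel_unit frame.
- tensioner_pivot (a point): point on the tensioner's upright pivot axis, 185 mm above the bench (level with lever_grip), at (-170, -20) mm in the wheel_unit frame. The drum below is 40 mm across, top at height 156 mm. Two rubber-capped posts 16 mm across, 152 mm high, stand at (-188, -82) (the stop that the lever meets when wound) and (-218, -15) mm in that frame (rest stop).
- belt_tensioner (a joint): angle of the sprung tensioner arm, rad: 0 relaxed at its rest stop (it starts there), 0.75 wound to its stop. It grows counter-clockwise seen from above. The spring always pushes back to 0: about 5 N at the handle at 0, rising to about 9 N at the stop.
- lever_grip (a point): grip point of the tensioner's handle: an upright black round sleeve 17 mm across that turns freely on its pin, 100 mm from the pivot axis on a flat steel lever. The sleeve stands from 148 to 211 mm above the bench, this point at 185 mm, the flat lever at 140 to 147 mm. At rest the lever points from the pivot along (-0.966, -0.259) in the wheel_unit frame; it swings horizontally.
- lever_sleeve: that black sleeve, the part to be held: origin on its axis, on the bench plane, under lever_grip. It moves with the arm and also spins on its own pin.
- idler: small black idler pulley, 36 mm across, 122 to 142 mm above the bench, on the other end of the tensioner arm, 88 mm from the pivot axis. Origin on its axis, on the bench plane. Not to be touched.
- cabinet: small grey steel cabinet with two drawers, 240 mm deep (x), 240 mm wide (y) and 150 mm high, fixed to the bench. Origin under its centre; the drawers open along its -x.
- cabinet_drawer0 (a joint): how far the top drawer is out, m: 0 shut, 0.166 at the end of its slide; starts 0 to 12 mm out. It needs a few newtons and stays where it is left.
- cabinet_drawer0_handle (a point): middle of the top drawer's handle: a round steel bar 11 mm thick and 120 mm long, along the cabinet's y, 35 mm in front of the drawer's face (29 mm clear behind the bar), 112 mm above the bench, 38 mm below the cabinet's top. A 35 mm long 8 mm post joins it to the face at each end, 51 mm either side of the middle.
- belt_carton: cardboard carton of the new belt, 115 by 125 by 30 mm, lying in the top drawer; origin under its centre
- parts_dish: small terracotta dish, 72 mm across, 28 mm high, on the wheel's deck; origin under its centre
- mug: terracotta mug, 72 mm across, 85 mm high, on top of the cabinet; origin under its centre
- spanner: steel spanner 180 mm long lying on the bench; origin at its middle
- vase: terracotta bottle vase 124 mm across, 210 mm high; origin under its centre
- wheel_head: the wheel's aluminium head, taken off: a disc 230 mm across, 28 mm high, lying on the bench; origin under its centre
- trimming_tool: potter's loop tool 180 mm long lying on the bench; origin at its middle
- glaze_brush: flat brush 200 mm long lying on the bench; origin at its middle

How it is judged:
By the outcome, as a careful person would: the job done as asked, in the order asked, and still so for the second after the job is handed in, while the arm keeps its last pose, push and grip.
It also fails if it takes over 45 s, if anything falls off the work surface, if the arm or the gripper's body presses on something with over 40 N, if the wrist force passes 120 N, or if a joint passes its speed limit or range.

## Working session

There is one attempt and no reset: what is moved stays moved. The work goes in short steps, Python scripts to look and compute and a shell command to move; the robot and the scene stay as the last step left them, time stands still between calls to the robot, and variables do not carry over. Pictures are saved under pics/ and viewed, at most 10 in all, crops included, and the job is handed in when it is done.

```bash
mkdir -p pics; cat > h.py <<'E'
import numpy as np, cv2, pickle
from cell import ctrl, snapshot
def shot(n,f):
    s=snapshot(n); cv2.imwrite('pics/'+f+'.png',s['img'][:,:,::-1]); pickle.dump(s,open(f+'.pkl','wb')); return s
def ray(s,u,v,z):
    d=s['R'].T@np.linalg.inv(s['mtx'])@[u,v,1]; c=-s['R'].T@s['t']; return c+d*(z-c[2])/d[2]
def cloud(s):
    z=s['z_map']; v,u=np.mgrid[:400,:640]; p=np.stack([u*z,v*z,z],-1)@np.linalg.inv(s['mtx']).T
    return (p-s['t'])@s['R']
def px(s,X):
    p=s['mtx']@(s['R']@np.array(X)+s['t']); return p[:2]/p[2]
E
python3 - <<'E'
from h import *
for n in('top','side'):
    s=shot(n,n+'0'); print(n,-s['R'].T@s['t'],s['R'][2])
s=ctrl.get_state(); print(s['eef_rot'],s['tcp_pos'],s['time'])
E
```

```text
top [ 0.45646651 -0.01513839  1.4151403 ] [ 0.05724332  0.02109352 -0.9981374 ]
side [ 1.21756354 -0.64609653  1.26397971] [-0.46671958  0.44197425 -0.76604934]
[[-8.98378425e-01  4.39220594e-01 -1.21462946e-03]
 [ 4.39222165e-01  8.98376711e-01 -1.78195563e-03]
 [ 3.08523212e-04 -2.13436267e-03 -9.99997675e-01]] [0.29613995 0.6059534  0.2490528 ] 0.1
```

View pics/top0.png

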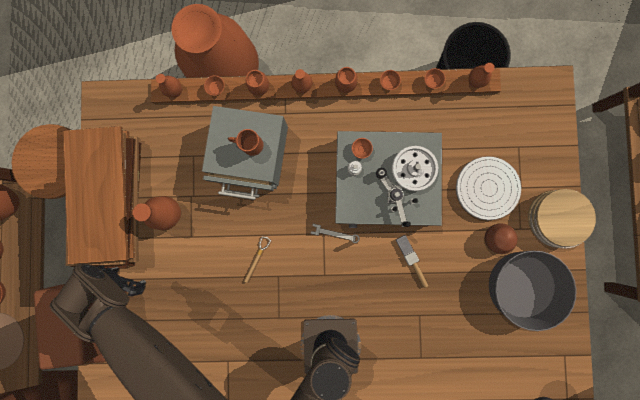

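View pics/side0.png

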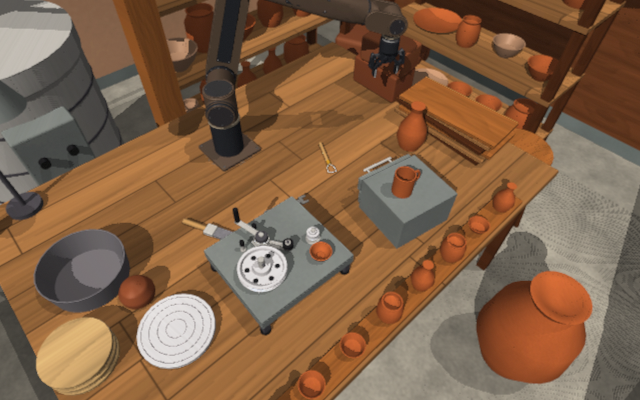

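The top view shows the cabinet top at about (245,148) with the handles around (240,190). The wheel deck is at (390,178), with the tensioner pivot near (397,193) and the lever running to a black sleeve near (405,222). The arm is at lower left. Next I'll fit the cabinet and the deck from depth.

```bash
cat >> h.py <<'E'
def rect(P,m):
    m=cv2.morphologyEx(m.astype(np.uint8),cv2.MORPH_OPEN,np.ones((3,3)))
    n,l,st,_=cv2.connectedComponentsWithStats(m); k=1+np.argmax(st[1:,4]); q=P[l==k][:,:2]
    return cv2.minAreaRect((q*1000).astype(np.float32)), q
E
python3 - <<'E'
from h import *
s=pickle.load(open('top0.pkl','rb')); P=cloud(s); v,u=np.mgrid[:400,:640]
c,_=rect(P,(abs(P[...,2]-.150)<.008)&(u>190)&(u<300)&(v>95)&(v<200)); print('cab',c)
d,_=rect(P,(abs(P[...,2]-.103)<.008)&(u>325)&(u<455)&(v>120)&(v<235)); print('deck',d)
# handle points in front of cabinet
m=(u>205)&(u<275)&(v>176)&(v<206)&(P[...,2]>.03)
for z0,z1 in((.1,.13),(.03,.08)):
    k=m&(abs(P[...,2]-(z0+z1)/2)<(z1-z0)/2); q=P[k]; print(z0,len(q),cv2.minAreaRect((q[:,:2]*1000).astype(np.float32)))
# big pulley, dark sleeve
k=(abs(P[...,2]-.142)<.006)&(u>385)&(u<445)&(v>140)&(v<200); print('pulley',cv2.minEnclosingCircle((P[k][:,:2]*1000).astype(np.float32)))
k=(P[...,2]>.195)&(P[...,2]<.22)&(u>380)&(u<430)&(v>195)&(v<235); print('sleeve',k.sum(),P[k].mean(0), u[k].mean(),v[k].mean())
k=(abs(P[...,2]-.153)<.01)&(u>325)&(u<375)&(v>140)&(v<190);print('motor?',P[k].mean(0))
b=s['img'][205:260,370:430]; cv2.imwrite('pics/c1.png',cv2.resize(s['img'][125:235,190:450,::-1],None,fx=3,fy=3,interpolation=2))
E
```

```text
cab ((718.2551879882812, 275.97576904296875), (241.845947265625, 226.1568145751953), 80.32572174072266)
deck ((595.2474365234375, -217.14846801757812), (360.7738952636719, 320.1661071777344), 87.44021606445312)
0.1 273 ((570.2156372070312, 294.121337890625), (235.36585998535156, 72.54912567138672), 87.30220031738281)
0.03 135 ((577.0789184570312, 274.58526611328125), (183.3475341796875, 57.53248977661133), 82.94214630126953)
pulley ((596.9046630859375, -284.7198181152344), 103.2281265258789)
sleeve 27 [ 0.43617268 -0.25401592  0.20858969] 407.4074074074074 223.92592592592592
motor? [ 0.6300778  -0.09988449  0.14753127]
```

View pics/c1.png

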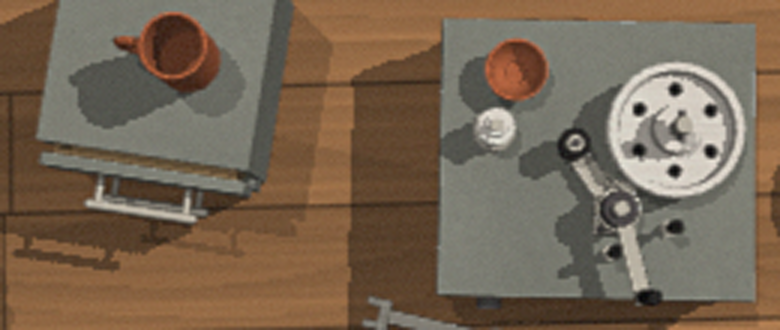

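The crop shows the top drawer's handle bar at crop (87–205, 205–217), full-frame about (219–258, 193–197). The sleeve is at crop (648,297). The sleeve reading agrees with the deck-derived grip of (437,-256). Next I'll locate the bar exactly.

```bash
python3 - <<'E'
from h import *
s=pickle.load(open('top0.pkl','rb')); P=cloud(s); v,u=np.mgrid[:400,:640]
ex=np.array([np.cos(-.1689),np.sin(-.1689)]); ey=np.array([-ex[1],ex[0]])
for a in ((219,193),(258.5,197.5),(238.7,195.3)):
    X=ray(s,*a,.116)[:2]; print('ray',X,X@ex,X@ey)
m=(abs(P[...,2]-.115)<.012)&(u>210)&(u<268)&(v>184)&(v<204)
q=P[m]; a=q[:,:2]@ex; b=q[:,:2]@ey
print(np.histogram(a,np.arange(.45,.62,.005)))
k=a<np.percentile(a,2)+.014; print(k.sum(),a[k].mean(),b[k].min(),b[k].max(),q[k].mean(0))
m=(abs(P[...,2]-.146)<.01)&(u>195)&(u<290)&(v>100)&(v<195)&(abs(P[...,:2]@ey-.39)<.1); a=(P[...,:2]@ex)[m];print('top x',a.min(),a.max())
s2=pickle.load(open('side0.pkl','rb')); Q=cloud(s2); v,u=np.mgrid[:400,:640]
m=(abs(Q[...,2]-.112)<.01)&(u>350)&(u<400)&(v>150)&(v<185); q=Q[m]; a=q[:,:2]@ex; b=q[:,:2]@ey
print('side',len(q),np.percentile(a,[5,50,95]),b.min(),b.max())
m=(abs(Q[...,2]-.150)<.006)&(u>340)&(u<470)&(v>140)&(v<250);print('side cab',rect(Q,m)[0])
E
```

```text
ray [0.55515011 0.36578253] 0.4857631275414779 0.4538972224606437
ray [0.53634675 0.23023699] 0.490012282292361 0.3171196522941521
ray [0.54556729 0.29808153] 0.4876970712331598 0.3855487333479014
(array([ 0,  0,  0,  0,  0,  0, 30, 56, 38,  5,  7,  9,  6,  5, 12,  0,  0,
        0,  0,  0,  0,  0,  0,  0,  0,  0,  0,  0,  0,  0,  0,  0,  0]), array([0.45 , 0.455, 0.46 , 0.465, 0.47 , 0.475, 0.48 , 0.485, 0.49 ,
       0.495, 0.5  , 0.505, 0.51 , 0.515, 0.52 , 0.525, 0.53 , 0.535,
       0.54 , 0.545, 0.55 , 0.555, 0.56 , 0.565, 0.57 , 0.575, 0.58 ,
       0.585, 0.59 , 0.595, 0.6  , 0.605, 0.61 , 0.615]))
125 0.48798084877321185 0.3286587580200974 0.4590499462826157 [0.54716386 0.30575607 0.1162218 ]
top x 0.5220394905353315 0.7747191472936197
side 113 [0.48526647 0.49162785 0.53327431] 0.2744937704253474 0.45553462299932307
side cab ((718.2855224609375, 274.8781433105469), (242.43515014648438, 229.00160217285156), 79.98880004882812)
```

```bash
python3 -m jog '[{"translation":[0,0,-10],"roll":8},{"translation":[0,0,-10],"roll":8},{"translation":[0,0,-10],"roll":8},{"translation":[0,0,0],"roll":8},{"translation":[0,0,0],"roll":8},{"translation":[0,0,0],"roll":8},{"translation":[0,0,0],"roll":8},{"translation":[0,0,0],"roll":8},{"translation":[0,0,0],"roll":8},{"translation":[0,0,0],"roll":1.7}]' 27 60
```

```text
time: 1.1
tcp_pos: [0.2963, 0.6061, 0.2796]
eef_rot: [[0.171, 0.985, -0.001], [0.985, -0.171, -0.001], [-0.001, -0.001, -1.0]]
contact_force: [0.8, 0.6, 0.5]
finger_gap: 0.313
finger_force: 0.0
```

```bash
python3 -m jog '[{"translation":[-15,15,0],"roll":0},{"translation":[-25,30,0],"roll":0},{"translation":[-30,35,0],"roll":0},{"translation":[-30,35,0],"roll":0},{"translation":[-30,35,0],"roll":0},{"translation":[-30,35,0],"roll":0},{"translation":[-30,35,0],"roll":0},{"translation":[-30,35,0],"roll":0},{"translation":[-25,28,0],"roll":0},{"translation":[-10,15.5,0],"roll":0}]'
python3 -m jog '[{"translation":[0,0,5],"roll":0},{"translation":[0,0,15],"roll":0},{"translation":[0,0,20],"roll":0},{"translation":[0,0,20],"roll":0},{"translation":[0,0,15],"roll":0},{"translation":[0,0,5],"roll":0},{"translation":[0,0,0],"roll":0},{"translation":[0,0,0],"roll":0},{"translation":[0,0,0],"roll":0},{"translation":[0,0,0],"roll":0}]'
python3 - <<'E'
from h import *
s=shot('side','side1'); cv2.imwrite('pics/c2.png',cv2.resize(s['img'][90:240,300:480,::-1],None,fx=4,fy=4,interpolation=2))
E
```

```text
time: 2.1
tcp_pos: [0.5489, 0.3018, 0.28]
eef_rot: [[0.171, 0.985, -0.0], [0.985, -0.171, -0.001], [-0.001, -0.0, -1.0]]
contact_force: [0.9, 0.8, -0.4]
finger_gap: 0.32
finger_force: 0.0
time: 3.1
tcp_pos: [0.548, 0.3047, 0.2016]
eef_rot: [[0.17, 0.986, 0.002], [0.986, -0.17, 0.001], [0.001, 0.002, -1.0]]
contact_force: [-0.6, 0.7, -0.5]
finger_gap: 0.317
finger_force: 0.0
```

View pics/c2.png

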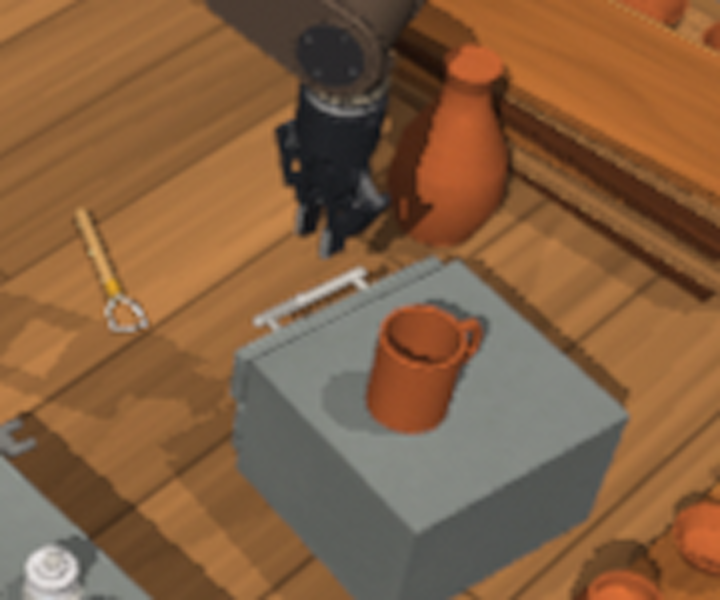

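The gripper hangs over the handle bar, with the fingertips at about crop (318,240) above the bar at (312,298). I'll descend now.

```bash
python3 -m jog '[{"translation":[0,0,5],"roll":0},{"translation":[0,0,12],"roll":0},{"translation":[0,0,15],"roll":0},{"translation":[0,0,15],"roll":0},{"translation":[0,0,15],"roll":0},{"translation":[0,0,12],"roll":0},{"translation":[0,0,8],"roll":0},{"translation":[0,0,5],"roll":0},{"translation":[0,0,0],"roll":0},{"translation":[0,0,0],"roll":0}]'
```

```text
time: 4.15
tcp_pos: [0.5481, 0.3047, 0.114]
eef_rot: [[0.17, 0.986, 0.002], [0.986, -0.17, 0.001], [0.001, 0.002, -1.0]]
contact_force: [0.3, -0.0, 1.9]
finger_gap: 0.318
finger_force: 0.6
```

```bash
python3 -m jog '[{"translation":[0,0,0],"roll":0},{"translation":[0,0,0],"roll":0},{"translation":[0,0,0],"roll":0},{"translation":[0,0,0],"roll":0},{"translation":[0,0,0],"roll":0},{"translation":[0,0,0],"roll":0},{"translation":[0,0,0],"roll":0},{"translation":[0,0,0],"roll":0},{"translation":[0,0,0],"roll":0},{"translation":[0,0,0],"roll":0}]' 0 40
```

```text
time: 5.15
tcp_pos: [0.5477, 0.3046, 0.1136]
eef_rot: [[0.17, 0.986, 0.001], [0.986, -0.17, 0.0], [0.0, 0.0, -1.0]]
contact_force: [0.6, 0.1, 3.1]
finger_gap: 0.11
finger_force: 39.1
```

```bash
python3 -m jog '[{"translation":[0,-5,0],"roll":0},{"translation":[0,-10,0],"roll":0},{"translation":[0,-15,0],"roll":0},{"translation":[0,-15,0],"roll":0},{"translation":[0,-15,0],"roll":0},{"translation":[0,-15,0],"roll":0},{"translation":[0,-15,0],"roll":0},{"translation":[0,-15,0],"roll":0},{"translation":[0,-12,0],"roll":0},{"translation":[0,-8,0],"roll":0}]'
python3 -m jog '[{"translation":[0,-5,0],"roll":0},{"translation":[0,-4,0],"roll":0},{"translation":[0,-4,0],"roll":0},{"translation":[0,-4,0],"roll":0},{"translation":[0,-4,0],"roll":0},{"translation":[0,-3,0],"roll":0},{"translation":[0,-2,0],"roll":0},{"translation":[0,-2,0],"roll":0},{"translation":[0,0,0],"roll":0},{"translation":[0,0,0],"roll":0}]'
```

```text
time: 6.15
tcp_pos: [0.4227, 0.3267, 0.1136]
eef_rot: [[0.169, 0.986, 0.001], [0.986, -0.169, 0.002], [0.002, 0.0, -1.0]]
contact_force: [2.1, 5.0, 1.8]
finger_gap: 0.115
finger_force: 39.4
time: 7.15
tcp_pos: [0.3956, 0.3315, 0.1135]
eef_rot: [[0.17, 0.986, 0.0], [0.985, -0.17, 0.003], [0.003, -0.0, -1.0]]
contact_force: [1.2, 7.5, 1.7]
finger_gap: 0.114
finger_force: 39.5
```

```bash
python3 -m jog '[{"translation":[0,-2,0],"roll":0},{"translation":[0,-2,0],"roll":0},{"translation":[0,-2,0],"roll":0},{"translation":[0,-1,0],"roll":0},{"translation":[0,-1,0],"roll":0},{"translation":[0,-1,0],"roll":0},{"translation":[0,0,0],"roll":0},{"translation":[0,0,0],"roll":0},{"translation":[0,0,0],"roll":0},{"translation":[0,0,0],"roll":0}]'
```

```text
time: 8.15
tcp_pos: [0.3949, 0.3317, 0.1137]
eef_rot: [[0.168, 0.986, 0.022], [0.986, -0.168, 0.003], [0.006, 0.021, -1.0]]
contact_force: [26.4, 2.0, -14.0]
finger_gap: 0.11
finger_force: 38.8
```

Force rises to 26 N at the end of the slide. I'll ease off, release and lift.

```bash
python3 -m jog '[{"translation":[0,2,0],"roll":0},{"translation":[0,2,0],"roll":0},{"translation":[0,2,0],"roll":0},{"translation":[0,0.5,0],"roll":0},{"translation":[0,0,0],"roll":0},{"translation":[0,0,0],"roll":0},{"translation":[0,0,0],"roll":0},{"translation":[0,0,0],"roll":0},{"translation":[0,0,0],"roll":0},{"translation":[0,0,0],"roll":0}]'
python3 -m jog '[{"translation":[0,0,0],"roll":0},{"translation":[0,0,0],"roll":0},{"translation":[0,0,0],"roll":0},{"translation":[0,0,0],"roll":0},{"translation":[0,0,0],"roll":0},{"translation":[0,0,0],"roll":0},{"translation":[0,0,0],"roll":0},{"translation":[0,0,0],"roll":0},{"translation":[0,0,0],"roll":0},{"translation":[0,0,0],"roll":0}]' 26
```

```text
time: 9.15
tcp_pos: [0.3951, 0.3316, 0.1136]
eef_rot: [[0.169, 0.986, 0.005], [0.986, -0.169, 0.003], [0.003, 0.005, -1.0]]
contact_force: [7.2, 6.0, -2.0]
finger_gap: 0.11
finger_force: 40.0
time: 10.15
tcp_pos: [0.3943, 0.3308, 0.1134]
eef_rot: [[0.17, 0.986, 0.0], [0.986, -0.17, 0.0], [0.0, 0.0, -1.0]]
contact_force: [-0.6, -0.0, -0.4]
finger_gap: 0.304
finger_force: 0.0
```

```bash
python3 -m jog '[{"translation":[0,0,-10],"roll":0},{"translation":[0,0,-20],"roll":0},{"translation":[0,0,-25],"roll":8.5},{"translation":[0,0,-25],"roll":8.5},{"translation":[0,0,-25],"roll":8.5},{"translation":[0,0,-25],"roll":8.5},{"translation":[0,0,-20],"roll":8.5},{"translation":[0,0,-10],"roll":8.5},{"translation":[0,0,0],"roll":8.5},{"translation":[0,0,0],"roll":8.3}]'
python3 -m jog '[{"translation":[2,15,0],"roll":0},{"translation":[4,29,0],"roll":0},{"translation":[5,35,0],"roll":0},{"translation":[5,35,0],"roll":0},{"translation":[5,35,0],"roll":0},{"translation":[5,35,0],"roll":0},{"translation":[5,35,0],"roll":0},{"translation":[5,35,0],"roll":0},{"translation":[4,33,0],"roll":0},{"translation":[1,20,0],"roll":0}]' 50
python3 - <<'E'
from h import *
s=shot('top','top1')
q=ctrl.get_state(); print(q['joint_positions'],q['tcp_pos'])
E
```

```text
time: 11.15
tcp_pos: [0.3944, 0.331, 0.275]
eef_rot: [[0.978, 0.21, 0.002], [0.21, -0.978, 0.001], [0.002, -0.001, -1.0]]
contact_force: [0.1, 0.6, 0.1]
finger_gap: 0.302
finger_force: 0.0
time: 12.15
tcp_pos: [0.5007, 0.0368, 0.2737]
eef_rot: [[0.976, 0.217, 0.0], [0.217, -0.976, -0.001], [0.0, 0.001, -1.0]]
contact_force: [-0.1, 0.3, -0.3]
finger_gap: 0.59
finger_force: 0.0
[ -7.51123422  -6.87622006 112.71501011  -0.15668948  74.09486727
  70.09498603] [0.50125618 0.03507073 0.27374326]
```

View pics/top1.png

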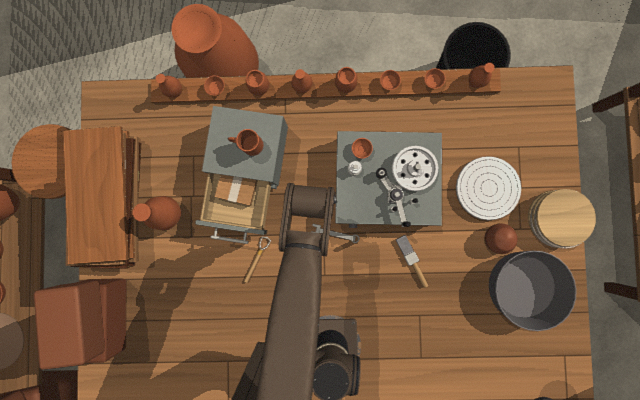

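The drawer is fully open with the carton showing at (235,190), and the mug, spanner and tool are unmoved. On to the lever.

```bash
python3 -m jog '[{"translation":[-7,15,0],"roll":0},{"translation":[-13,28,0],"roll":0},{"translation":[-15,33,0],"roll":0},{"translation":[-15,33,0],"roll":0},{"translation":[-15,33,0],"roll":0},{"translation":[-15,33,0],"roll":0},{"translation":[-15,33,0],"roll":0},{"translation":[-15,30,0],"roll":0},{"translation":[-11,22,0],"roll":0},{"translation":[-5,11.5,0],"roll":0}]'
python3 -m jog '[{"translation":[0,0,5],"roll":0},{"translation":[0,0,12],"roll":0},{"translation":[0,0,10],"roll":0},{"translation":[0,0,3],"roll":0},{"translation":[0,0,0],"roll":0},{"translation":[0,0,0],"roll":0},{"translation":[0,0,0],"roll":0},{"translation":[0,0,0],"roll":0},{"translation":[0,0,0],"roll":0},{"translation":[0,0,0],"roll":0}]'
python3 - <<'E'
from h import *
s=shot('side','side2'); print(px(s,[.4367,-.256,.211]),px(s,ctrl.get_state()['tcp_pos'])); cv2.imwrite('pics/c3.png',cv2.resize(s['img'][130:280,160:340,::-1],None,fx=4,fy=4,interpolation=2))
E
```

```text
time: 13.2
tcp_pos: [0.4348, -0.2542, 0.2736]
eef_rot: [[0.976, 0.216, -0.0], [0.216, -0.976, -0.0], [-0.0, 0.0, -1.0]]
contact_force: [-0.0, 0.1, -0.3]
finger_gap: 0.588
finger_force: 0.0
time: 14.2
tcp_pos: [0.4359, -0.2525, 0.2435]
eef_rot: [[0.977, 0.215, 0.0], [0.215, -0.977, -0.0], [0.0, 0.0, -1.0]]
contact_force: [-0.6, 0.2, -0.3]
finger_gap: 0.583
finger_force: 0.0
[233.82638473 208.56668092] [233.18993272 201.22665162]
```

View pics/c3.png

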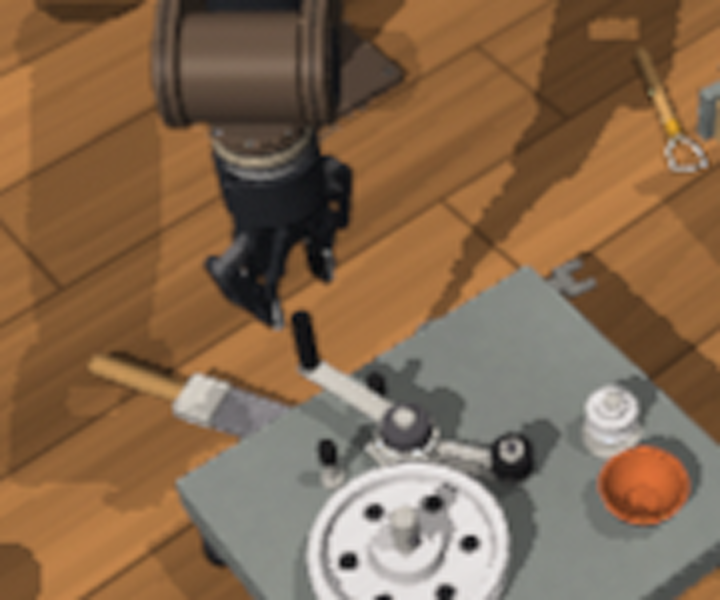

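The black sleeve's top is at crop (302,318), directly below and between the fingertips at (275,322) and (325,275), matching the prediction within 2 px. I'll descend and grip.

```bash
python3 -m jog '[{"translation":[1,2,4],"roll":0},{"translation":[0,0,10],"roll":0},{"translation":[0,0,12],"roll":0},{"translation":[0,0,12],"roll":0},{"translation":[0,0,10],"roll":0},{"translation":[0,0,6],"roll":0},{"translation":[0,0,3],"roll":0},{"translation":[0,0,0],"roll":0},{"translation":[0,0,0],"roll":0},{"translation":[0,0,0],"roll":0}]'
python3 -m jog '[{"translation":[0,0,0],"roll":0},{"translation":[0,0,0],"roll":0},{"translation":[0,0,0],"roll":0},{"translation":[0,0,0],"roll":0},{"translation":[0,0,0],"roll":0},{"translation":[0,0,0],"roll":0},{"translation":[0,0,0],"roll":0},{"translation":[0,0,0],"roll":0},{"translation":[0,0,0],"roll":0},{"translation":[0,0,0],"roll":0}]' 0 50
```

```text
time: 15.25
tcp_pos: [0.4376, -0.2544, 0.187]
eef_rot: [[0.977, 0.215, 0.001], [0.215, -0.977, -0.001], [0.001, 0.001, -1.0]]
contact_force: [0.3, -0.3, 0.0]
finger_gap: 0.586
finger_force: 0.0
time: 16.25
tcp_pos: [0.4374, -0.2542, 0.1868]
eef_rot: [[0.977, 0.216, 0.0], [0.216, -0.977, -0.0], [0.0, 0.0, -1.0]]
contact_force: [-1.4, 0.9, 6.3]
finger_gap: 0.187
finger_force: 48.7
```

```bash
python3 -m jog '[{"translation":[0.1,5.2,0],"roll":-3},{"translation":[0.1,5.2,0],"roll":-3},{"translation":[0.1,5.2,0],"roll":-3},{"translation":[0.1,5.2,0],"roll":-3},{"translation":[0.1,5.2,0],"roll":-3},{"translation":[0.1,5.2,0],"roll":-3},{"translation":[0.1,5.2,0],"roll":-3},{"translation":[0.1,5.2,0],"roll":-3},{"translation":[0.1,5.2,0],"roll":-3},{"translation":[0.1,5.2,0],"roll":-3}]'
python3 -m jog '[{"translation":[0.1,5.2,0],"roll":-3},{"translation":[0.1,5.2,0],"roll":-3},{"translation":[0.1,3.5,0],"roll":-2},{"translation":[0.1,3.5,0],"roll":-2},{"translation":[0,0,0],"roll":0},{"translation":[0,0,0],"roll":0},{"translation":[0,0,0],"roll":0},{"translation":[0,0,0],"roll":0},{"translation":[0,0,0],"roll":0},{"translation":[0,0,0],"roll":0}]'
```

```text
time: 17.25
tcp_pos: [0.4601, -0.2989, 0.1867]
eef_rot: [[0.736, 0.677, -0.002], [0.677, -0.736, 0.003], [0.0, -0.004, -1.0]]
contact_force: [-4.6, 7.0, 8.4]
finger_gap: 0.189
finger_force: 49.4
time: 18.25
tcp_pos: [0.4724, -0.3105, 0.1867]
eef_rot: [[0.609, 0.793, -0.003], [0.793, -0.609, 0.003], [0.0, -0.005, -1.0]]
contact_force: [-6.5, 6.3, 9.1]
finger_gap: 0.185
finger_force: 49.5
```

```bash
python3 -m jog '[{"translation":[0.1,2,0],"roll":-1},{"translation":[0.1,2,0],"roll":-1},{"translation":[0,2,0],"roll":-1},{"translation":[0,1,0],"roll":0},{"translation":[0,1,0],"roll":0},{"translation":[0,1,0],"roll":0},{"translation":[0,1,0],"roll":0},{"translation":[0,0,0],"roll":0},{"translation":[0,0,0],"roll":0},{"translation":[0,0,0],"roll":0}]'
```

```text
time: 19.25
tcp_pos: [0.4786, -0.315, 0.1866]
eef_rot: [[0.567, 0.824, -0.01], [0.824, -0.567, 0.007], [0.0, -0.012, -1.0]]
contact_force: [-13.8, 10.8, 13.4]
finger_gap: 0.185
finger_force: 50.7
```

```bash
python3 -m jog '[{"translation":[0,1,0],"roll":0},{"translation":[0,0.5,0],"roll":0},{"translation":[0,0,0],"roll":0},{"translation":[0,0,0],"roll":0},{"translation":[0,0,0],"roll":0},{"translation":[0,0,0],"roll":0},{"translation":[0,0,0],"roll":0},{"translation":[0,0,0],"roll":0},{"translation":[0,0,0],"roll":0},{"translation":[0,0,0],"roll":0}]'
python3 - <<'E'
from h import *
s=shot('side','side3'); cv2.imwrite('pics/c4.png',cv2.resize(s['img'][130:280,160:400,::-1],None,fx=3.3,fy=3.3,interpolation=2))
# idler angle: dark pixels near z .142 about the pivot
P=cloud(s); g=s['img'].max(2); d=np.hypot(P[...,0]-.5344,P[...,1]+.2344)
m=(g<70)&(abs(P[...,2]-.142)<.006)&(d>.068)&(d<.108)&(P[...,0]>.53); q=P[m].mean(0); print(m.sum(),q,np.degrees(np.arctan2(q[1]+.2344,q[0]-.5344)))
s=pickle.load(open('side2.pkl','rb'));P=cloud(s); g=s['img'].max(2); d=np.hypot(P[...,0]-.5344,P[...,1]+.2344)
m=(g<70)&(abs(P[...,2]-.142)<.006)&(d>.068)&(d<.108)&(P[...,0]>.53); q=P[m].mean(0); print(m.sum(),q,np.degrees(np.arctan2(q[1]+.2344,q[0]-.5344)))
E
```

```text
time: 20.25
tcp_pos: [0.4788, -0.3152, 0.1866]
eef_rot: [[0.566, 0.824, -0.013], [0.824, -0.566, 0.009], [-0.0, -0.016, -1.0]]
contact_force: [-18.1, 13.6, 15.9]
finger_gap: 0.185
finger_force: 51.7
42 [ 0.56126597 -0.15542639  0.1400104 ] 71.21224736821185
46 [ 0.61221164 -0.18936024  0.1398206 ] 30.06357203235977
```

View pics/c4.png

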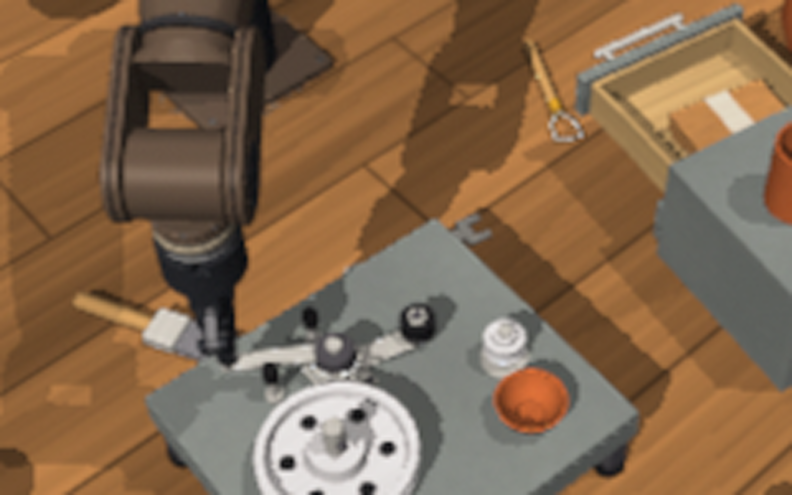

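The lever at crop (240–330, 355) lies against the stop post at (270,375). The idler has swung about 41° and the fingers are clear of it, and the last push raised the force without moving the arm. The drawer is still open and the other items are in place.

```bash
python3 -c "
from cell import ctrl
print(ctrl.hand_in())"
```

```text
the job is handed in; nothing more can be done
None
```

I handed the job in at about 20 s: the top drawer is open to the end of its slide, and the gripper is holding the tensioner handle hard against its stop, fingers clear of the idler, with nothing else seen to have moved.

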